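# Unbar the stocked disc carrier

### The arm

A 6-joint arm with a two-finger parallel gripper is mounted at the origin on the work surface. World frame = base frame: x ahead of the robot, y to its left, z up, the work surface at z = 0. Lengths are in m, angles in rad, forces in N, time in s.
With the tool pointing down it reaches from about 0.3 to 0.775 m from the base axis. Payload 14.6 kg.
Tool frame: the origin (TCP) lies at the very end of the fingers, on their centre line; the grasp point (between the pads) lies 19 mm behind it; z points along the fingers, y is the line along which they close (so a half turn about z gives the same grasp; the last joint's range is limited). The gripper opens to 94 mm and grips with 3 to 60 N. Pads are 16 mm wide; open, the fingers measure 119 mm over their backs; the gripper's body (75 mm by 177 mm) begins 78 mm behind the grasp point.
Start: joints at [-0.067, 0.3, 1.521, -0, 1.321, -0.067], TCP at [0.55, -0, 0.205] pointing down, gripper open.
Joint ranges: [-3.03, 3.03], [-0.79, 2.21], [0.23, 2.52], [-1.04, 4.18], [0, 3.07], [-2.55, 2.55]. Speed limits (rad/s): [2.22, 2.22, 2.57, 3.14, 3.14, 3.14].

### API

Orientations are given as [roll, pitch, yaw] about the fixed x, y, z axes, in that order (R = Rz(yaw) Ry(pitch) Rx(roll)).
In Python, from station import ctrl gives the robot as it stands.
- The arm moves only by the shell command python3 -m pendant 'ROWS' [OPENING] [FORCE]. ROWS is JSON, a list of rows, each a list of 2 entries, a list of its own where there are three numbers: the shift along the world's x, y, z in cm, then the turn about the world's z in rad. A call has 1 to 20 rows; each row shifts and turns the commanded pose from where the row before left it; what a row does not reach is not made up. A row lasts 1/12 s, in which the tool goes at most 41.7 mm and 7.16 degrees, less where a joint would pass 70% of its speed; a pose out of reach is approached as far as the arm can. A call is refused whole if a number of a shift passes 4.17 or a number of a turn 0.125, either way. A call with a gripper value outside its range is refused whole. OPENING is the opening, from 0 (shut) to 1 (fully open), set as the call begins (- or left out, the last holds). The fingers move at their own pace and stop on an object; FORCE is the grip in N (left out, the last holds). Time passes only in rows, so rows that do not move let the fingers close. It gives the time, the measured TCP pose, the force, the opening and the grip force at its end, in the units of the state.
- ctrl.get_obs(): the state, without advancing time (a new reading comes with each control period).
- ctrl.camera(name): name is "scene" or "side" or "wrist"; returns a dict with "color" (420x560x3 uint8, red, green, blue), "intrinsics" (3x3 intrinsics, pixels), "camera_from_world" (4x4, takes a point from world to camera coordinates). Camera axes: x right, y down, z forward; pixel columns grow to the right and rows downward; lengths in m; the calibration is good to about 2 mm. A picture is of the moment at which its call begins. There is no depth.
- ctrl.hand_in(): hands the job in; it is judged then, once.
The state is a dict: "time_s": time; "qpos": joint angles; "joint_vel": joint speeds; "tau": joint torques, N m; "ee_pos": TCP position; "eef_rot": TCP orientation; "force": force on the tool from outside, world axes, zero at the start; "moment": the same for the moment, N m; "grip_width": finger opening in m; "grip_force": force on a finger pad.
Only numpy, scipy, OpenCV 4.12 (cv2) and the standard library are available. Lean on these libraries where they do the work, as an engineer would, in place of code of your own. Each camera call takes 0.05 s, during which the arm holds its last target. There are 200 camera calls.

### The job

Two grey carriers on the welding bench are each barred by a square steel bar lying in open-topped U brackets. On the carrier that is stocked with grinding discs, lift the bar straight up and level until both ends are well clear of the brackets (about a hand's breadth up), then lay it flat and lengthwise on the bare plywood board, within the board's edges, setting it down rather than dropping it. Leave the empty carrier's bar where it lies.

Things in the scene. Friction and masses are not known exactly. Their poses are not given: they have to be found in the camera images.
- keeper_bar: The bar to lift: square steel tube 280 x 30 x 30 mm, about 0.4 kg, lying loose in the two U brackets of the carrier that holds discs. Origin at its centre, 90 mm above the bench; x along its length, z up at the start. Grip it at its middle across its 30 mm width, from above; beside it there is free space, and under it 65 mm at the very middle, 17 mm or more over the discs either side.
- full_carrier: Stocked carrier, fixed: grey steel plate 270 x 115 x 10 mm with two U brackets and, between them, two stacks of 100 mm grinding discs, tops 58 and 46 mm above the bench. Origin: centre of its underside; x along the bar, z up. Brackets at x = -120 and +120 mm, 20 mm long; slots 40 mm wide in y, floor 75 mm, open top 118 mm above the bench: the level bar must rise over 43 mm to clear.
- board: Bare plywood board lying fixed on the bench, 340 x 140 x 12 mm, on which the bar is to be laid. Origin at the centre of its underside, on the bench; x along its 340 mm length, z up; top face 12 mm above the bench, so a bar lying on it has its centre 27 mm above the bench.
- other_bar: A bystander: an identical bar in the brackets of the second carrier, which is like the first but has no discs. Origin at its centre, x along its length. Leave it in its brackets.

How it is judged:
On the way:
1. the bar is lifted level (within 10 degrees) and straight up out of both brackets: its centre at least 155 mm above the bench while still over its carrier (within 50 mm along and 40 mm across) (z of keeper_bar in the frame of full_carrier above 0.155 m and angle between keeper_bar's own x axis and vertical between 1.396 and 1.746 rad and x of keeper_bar in the frame of full_carrier between -0.05 and 0.05 m and y of keeper_bar in the frame of full_carrier between -0.04 and 0.04 m), for 0.1 s.
At the end, for the whole second after the job is handed in: The bar rests still and flat on the plywood board: its centre within 50 mm along and 60 mm across of the board's centre and 22 to 32 mm above the bench, its length within 0.45 rad (26 degrees) of the board's; the other bar is within 15 mm of where it lay (x of keeper_bar in the frame of board between -0.05 and 0.05 m and y of keeper_bar in the frame of board between -0.06 and 0.06 m and z of keeper_bar in the frame of board between 0.022 and 0.032 m and angle between the x axis of keeper_bar and the x axis of board, either way round below 0.45 rad and linear speed of keeper_bar below 0.02 m/s and distance of other_bar from where it was at the start of the episode below 0.015 m); the robot touches nothing.
It fails at once if the bar is dropped: it moves faster than 0.6 m/s (a fall of some 18 mm) while the fingers do not touch it (contact force between keeper_bar and the fingers below 0.1 N and linear speed of keeper_bar above 0.6 m/s).
It fails at once if the other bar is moved by more than 15 mm (distance of other_bar from where it was at the start of the episode above 0.015 m).
It also fails if it takes over 43 s, if anything falls off the work surface, if the arm or the gripper's body presses on something with over 40 N, if the wrist force passes 120 N, or if a joint passes its speed limit or range.

## Working session

There is one attempt and no reset: what is moved stays moved. The work goes in short steps, Python scripts to look and compute and a shell command to move; the robot and the scene stay as the last step left them, time stands still between calls to the robot, and variables do not carry over. Pictures are saved under pics/ and viewed, at most 10 in all, crops included, and the job is handed in when it is done.

```bash
mkdir -p pics; ls
python3 - <<'E'
from station import ctrl
import cv2,json,numpy as np
for n in ("scene","side"):
    c=ctrl.camera(n); cv2.imwrite(f"pics/{n}0.png",c["color"][:,:,::-1])
    np.savez(f"pics/{n}0.npz",**c)
    print(n,np.round(c["intrinsics"],1).tolist(),np.round(c["camera_from_world"],3).tolist())
print(ctrl.get_obs())
E
```

```text
pics
scene [[528.9, 0.0, 271.0], [0.0, 528.9, 208.8], [0.0, 0.0, 1.0]] [[0.741, 0.671, 0.0, -0.405], [0.577, -0.636, -0.513, -0.275], [-0.344, 0.38, -0.859, 1.202], [0.0, 0.0, 0.0, 1.0]]
side [[475.9, 0.0, 281.5], [0.0, 475.9, 217.3], [0.0, 0.0, 1.0]] [[0.932, -0.362, 0.019, -0.523], [-0.215, -0.594, -0.775, 0.176], [0.292, 0.718, -0.632, 0.714], [0.0, 0.0, 0.0, 1.0]]
{'time_s': 0.1, 'qpos': array([-6.66228295e-02,  3.00404708e-01,  1.52150975e+00, -2.41723086e-05,
        1.32069015e+00, -6.66261268e-02]), 'joint_vel': array([ 0.00039247, -0.00138336, -0.00053669, -0.00137579,  0.00079246,
        0.00117367]), 'tau': array([ 1.84928511e-03, -5.32644153e+01, -3.53284299e+01,  7.10431044e-02,
        2.34944851e-02, -7.30603051e-05]), 'ee_pos': array([ 5.49770141e-01, -6.50552476e-06,  2.04952918e-01]), 'eef_rot': array([-3.14058139e+00, -4.40105174e-05,  1.57080560e+00]), 'force': array([-0.11883415,  0.29939364,  0.11323516]), 'moment': array([-0.07495658, -0.00475795,  0.01871564]), 'grip_force': 0.0, 'grip_width': 0.09399556982755562}
```

View pics/scene0.png

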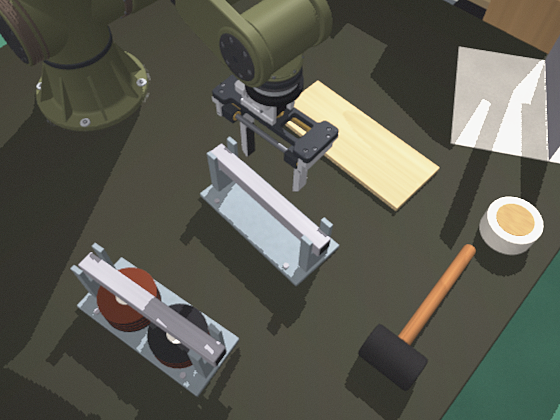

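View pics/side0.png

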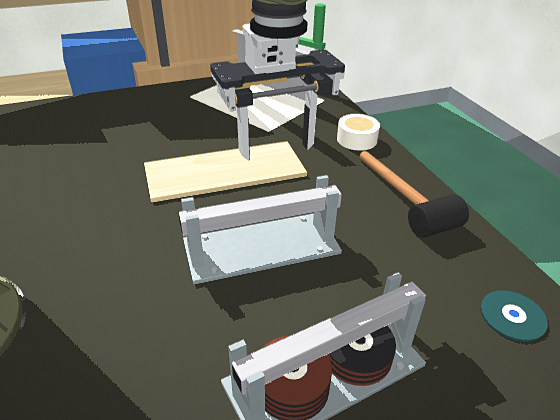

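The scene view shows the stocked carrier at lower left, with its bar running from about (85,258) to (220,352). The empty carrier is in the middle, bar from (220,152) to (322,245), and the board is at upper right, around (365,145). The side view agrees: the stocked bar runs from (237,372) to (418,290), and the board is around (225,172).

```bash
cat > h.py <<'E'
import numpy as np,cv2
def ray(c,uv,z):
    K=c["intrinsics"];T=c["camera_from_world"];R=T[:3,:3];o=-R.T@T[:3,3]
    d=R.T@np.linalg.inv(K)@np.array([uv[0],uv[1],1.]); return o+d*(z-o[2])/d[2]
def rect(pts):  # world xy -> centre mm, sizes, long-axis yaw
    b=cv2.boxPoints(cv2.minAreaRect((np.float32(pts)*1000)));e=[b[1]-b[0],b[2]-b[1]]
    e.sort(key=np.linalg.norm); return b.mean(0).round(1),[float(np.linalg.norm(x).round(1)) for x in e],round(float(np.arctan2(e[1][1],e[1][0])),3)
E
python3 - <<'E'
from h import *
cr={"scene":(60,230,190,175),"side":(215,265,220,155)}
for n in cr:
    c=np.load(f"pics/{n}0.npz"); im=c["color"]; hsv=cv2.cvtColor(im,cv2.COLOR_RGB2HSV)
    m=cv2.inRange(hsv,(15,50,120),(35,160,255)); k,l,s,ce=cv2.connectedComponentsWithStats(m)
    for i in range(1,k):
        if s[i,4]>1500:
            ys,xs=np.where(l==i); print(n,"board?",s[i].tolist(),rect([ray(c,p,.012)[:2] for p in zip(xs,ys)]))
    x,y,w,h=cr[n]; z=cv2.resize(im[y:y+h,x:x+w],None,fx=3.5,fy=3.5,interpolation=cv2.INTER_CUBIC)
    for u in range(x-x%20+20,x+w,20): cv2.putText(z,str(u),(int((u-x)*3.5),10),0,.4,(255,255,0)); cv2.line(z,(int((u-x)*3.5),12),(int((u-x)*3.5),20),(255,255,0))
    for v in range(y-y%20+20,y+h,20): cv2.putText(z,str(v)+"-",(0,int((v-y)*3.5)+4),0,.4,(255,255,0))
    cv2.imwrite(f"pics/{n}_crop.png",z[:,:,::-1]); print(z.shape)
E
```

```text
scene board? [211, 0, 99, 41, 1746] (array([102.3, 462.7], dtype=float32), [180.60000610351562, 200.10000610351562], 1.357)
scene board? [470, 0, 90, 53, 2630] (array([625.4, 832. ], dtype=float32), [186.60000610351562, 225.6999969482422], 0.737)
scene board? [294, 80, 146, 131, 7416] (array([533.7, 270.8], dtype=float32), [146.3000030517578, 341.1000061035156], -0.06)
(612, 665, 3)
side board? [126, 0, 129, 86, 7547] (array([ 711.2, 1203.5], dtype=float32), [529.2000122070312, 911.0999755859375], 1.473)
side board? [0, 69, 73, 36, 1884] (array([136.7, 869.2], dtype=float32), [183.1999969482422, 209.5], -1.52)
(542, 770, 3)
```

View pics/scene_crop.png

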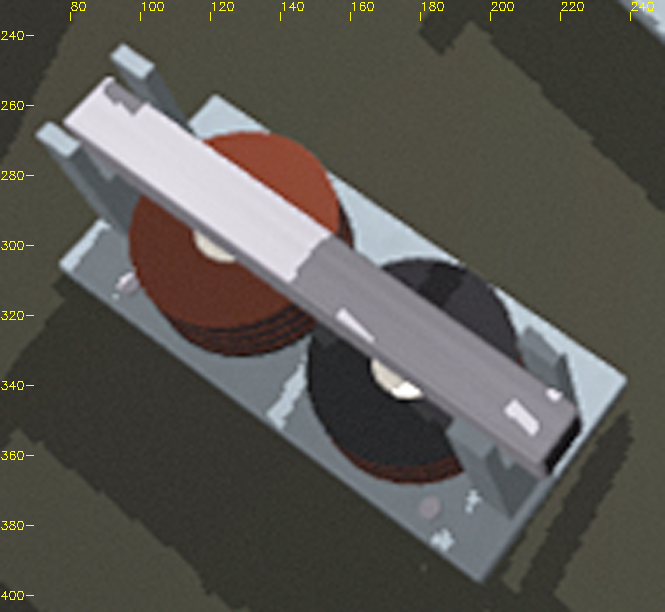

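View pics/side_crop.png

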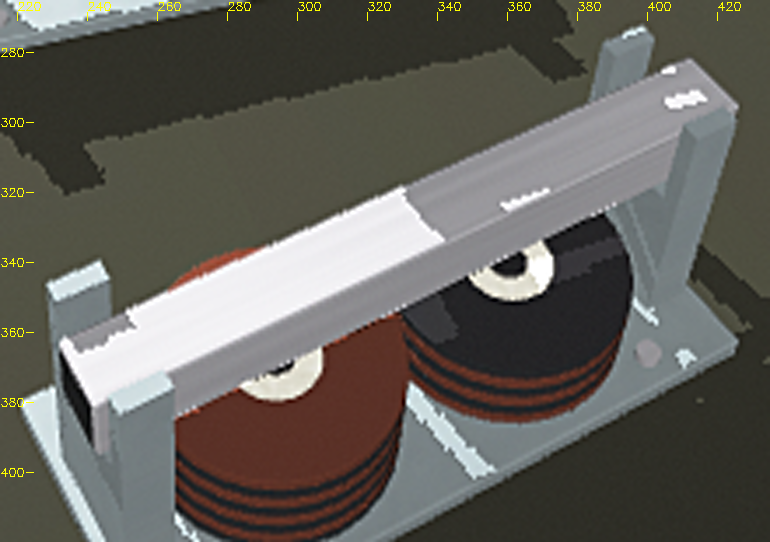

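The crops give the bar's top corners. In the scene view they are (78,265), (91,252), (226,347) and (214,362); in the side view (232,363), (243,380), (412,282) and (426,295). The scene view also shows the plate corners at (77,306), (197,396), (239,338) and (121,257).

Run:
```python
from h import *
a=np.load("pics/scene0.npz");b=np.load("pics/side0.npz")
P=lambda c:c["intrinsics"]@c["camera_from_world"][:3]
S=np.array([(78,264.9),(91.4,252),(225.7,346.6),(214.3,362)]);D=np.array([(243,379.9),(232.1,362.7),(412.1,282.1),(425.9,295)])
f=lambda c,q,z:[ray(c,p,z)[:2] for p in q]
print("bar scene",rect(f(a,S,.105)));print("bar side",rect(f(b,D,.105)))
X=cv2.triangulatePoints(P(a),P(b),S.T,D.T);X=(X[:3]/X[3]).T;print(np.round(X*1000,1).tolist(),rect(X[:,:2]))
print("plate",rect(f(a,[(77.1,305.7),(197.1,395.7),(239.1,338),(121.4,257.1)],.01)))
print("board side",rect(f(b,[(145,162),(290,142),(307,174),(151,199)],.012)))
print("other scene",rect(f(a,[(213,152),(222,145),(330,240),(320,250)],.105)))
```

```text
bar scene (array([ 531.5, -268.7], dtype=float32), [29.299999237060547, 279.0], 0.133)
bar side (array([ 529.6, -268. ], dtype=float32), [27.600000381469727, 278.3999938964844], 0.133)
[[395.3, -301.1, 106.5], [390.6, -271.8, 102.3], [666.9, -234.8, 102.6], [670.8, -262.6, 103.3]] (array([ 530.7, -267.2], dtype=float32), [29.700000762939453, 278.79998779296875], 0.139)
plate (array([ 524.5, -269.5], dtype=float32), [114.0, 268.1000061035156], 0.136)
board side (array([534.4, 270.6], dtype=float32), [143.39999389648438, 341.79998779296875], -0.077)
other scene (array([532.9,   6.8], dtype=float32), [25.600000381469727, 277.0], -0.073)
```

Both views and the given sizes agree. The bar is at (531,-268) mm with yaw 0.134, and the board is at (534,271) with yaw about -0.07. I'll move above the bar and turn -1.44.

```bash
python3 -m pendant '[[[-0.16,-2.23,0],-0.12],[[-0.16,-2.23,0],-0.12],[[-0.16,-2.23,0],-0.12],[[-0.16,-2.23,0],-0.12],[[-0.16,-2.23,0],-0.12],[[-0.16,-2.23,0],-0.12],[[-0.16,-2.23,0],-0.12],[[-0.16,-2.23,0],-0.12],[[-0.16,-2.23,0],-0.12],[[-0.16,-2.23,0],-0.12],[[-0.16,-2.23,0],-0.12],[[-0.16,-2.23,0],-0.12],[[0,0,0],0],[[0,0,0],0],[[0,0,0],0],[[0,0,0],0]]' 1
python3 - <<'E'
from h import *
from station import ctrl
c=ctrl.camera("wrist");im=c["color"].copy();P=c["intrinsics"]@c["camera_from_world"][:3]
u=np.array([np.cos(.134),np.sin(.134),0]);v=np.array([-u[1],u[0],0])
for s,t in [(-.14,.015),(-.14,-.015),(.14,.015),(.14,-.015),(0,.015),(0,-.015)]:
    p=P@np.r_[np.array([.5305,-.268,.105])+s*u+t*v,1]
    cv2.drawMarker(im,tuple((p[:2]/p[2]).round().astype(int).tolist()),(255,0,0),0,10)
cv2.imwrite("pics/wrist1.png",im[:,:,::-1])
E
```

```text
time_s: 1.43
ee_pos: [0.5309, -0.2667, 0.2054]
eef_rot: [-3.141, 0.0, 0.133]
force: [0.6, -0.0, 0.2]
grip_width: 0.0942
grip_force: 0.0
```

View pics/wrist1.png

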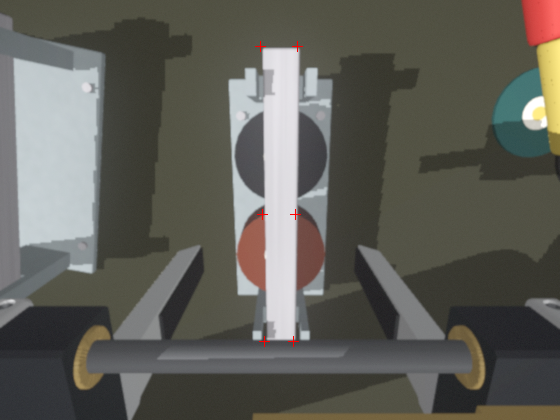

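The markers fall on the bar within about 2 px, from row 47 to row 341, and the fingers straddle it cleanly. Next I'll descend and grip.

```bash
python3 -m pendant '[[[0,-0.1,-1.2],0],[[0,0,-1.2],0],[[0,0,-1.2],0],[[0,0,-1.2],0],[[0,0,-1.2],0],[[0,0,-1.2],0],[[0,0,-1.2],0],[[0,0,-1.2],0],[[0,0,-1.2],0],[[0,0,-1.2],0],[[0,0,-0.7],0],[[0,0,-0.7],0],[[0,0,0],0],[[0,0,0],0],[[0,0,0],0]]' 1
python3 -m pendant '[[[0,0,0],0],[[0,0,0],0],[[0,0,0],0],[[0,0,0],0],[[0,0,0],0],[[0,0,0],0],[[0,0,0],0],[[0,0,0],0],[[0,0,0],0],[[0,0,0],0],[[0,0,0],0],[[0,0,0],0]]' 0 45
```

```text
time_s: 2.73
ee_pos: [0.5311, -0.2688, 0.072]
eef_rot: [3.141, -0.001, 0.131]
force: [0.5, -0.6, 0.1]
grip_width: 0.0942
grip_force: 0.0
time_s: 3.73
ee_pos: [0.5308, -0.2686, 0.0714]
eef_rot: [3.142, 0.0, 0.131]
force: [0.5, 0.1, 0.1]
grip_width: 0.0295
grip_force: 45.0
```

```bash
python3 -m pendant '[[[0,0,0.3],0],[[0,0,0.6],0],[[0,0,0.7],0],[[0,0,0.7],0],[[0,0,0.7],0],[[0,0,0.7],0],[[0,0,0.7],0],[[0,0,0.7],0],[[0,0,0.7],0],[[0,0,0.7],0],[[0,0,0.7],0],[[0,0,0.7],0],[[0,0,0.7],0],[[0,0,0.7],0],[[0,0,0.7],0],[[0,0,0.7],0],[[0,0,0],0],[[0,0,0],0],[[0,0,0],0],[[0,0,0],0]]'
python3 - <<'E'
from h import *
from station import ctrl
cv2.imwrite("pics/side2.png",ctrl.camera("side")["color"][:,:,::-1])
E
```

```text
time_s: 5.4
ee_pos: [0.5306, -0.2685, 0.1779]
eef_rot: [-3.141, 0.001, 0.131]
force: [-0.6, -0.1, -5.7]
grip_width: 0.03
grip_force: 45.0
```

View pics/side2.png

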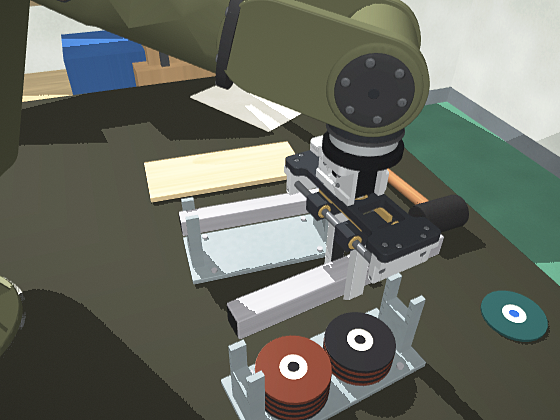

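The bar is level and clear of both brackets, with its lower-left end at (237,320). I'll carry it over to the board.

```bash
python3 -m pendant '[[[0.3,1,0],-0.01],[[0,2,0],-0.01],[[0,2.3,0],-0.01],[[0,2.3,0],-0.01],[[0,2.3,0],-0.01],[[0,2.3,0],-0.01],[[0,2.3,0],-0.01],[[0,2.3,0],-0.01],[[0,2.3,0],-0.01],[[0,2.3,0],-0.01],[[0,2.3,0],-0.01],[[0,2.3,0],-0.01],[[0,2.3,0],-0.01],[[0,2.3,0],-0.01],[[0,2.3,0],-0.01],[[0,2.3,0],-0.01],[[0,2.3,0],-0.01],[[0,2.3,0],-0.01],[[0,2.3,0],-0.01],[[0,2.3,0],-0.01]]'
python3 -m pendant '[[[0,2.3,0],0],[[0,2.3,0],0],[[0,2.3,0],0],[[0,1.6,0],0],[[0,1.0,0],0],[[0,0,0],0],[[0,0,0],0],[[0,0,0],0],[[0,0,0],0]]'
python3 - <<'E'
from h import *
from station import ctrl
cv2.imwrite("pics/scene3.png",ctrl.camera("scene")["color"][:,:,::-1])
E
```

```text
time_s: 7.12
ee_pos: [0.5336, 0.1765, 0.1782]
eef_rot: [3.142, 0.0, -0.07]
force: [0.8, -0.4, -5.4]
grip_width: 0.0297
grip_force: 45.0
time_s: 7.87
ee_pos: [0.534, 0.2695, 0.1785]
eef_rot: [3.141, 0.0, -0.07]
force: [-0.5, 0.1, -6.0]
grip_width: 0.0295
grip_force: 45.0
```

View pics/scene3.png

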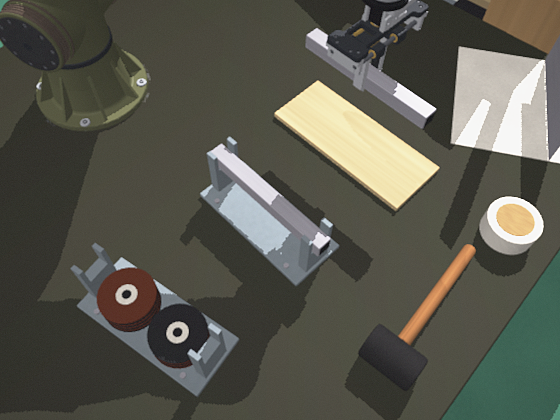

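The board is fully visible with corners (318,81), (438,168), (397,210) and (275,115), and the bar is parallel above it. The fingertips reach about 4 mm below the bar, so I'll lower until they almost touch the board.

```bash
python3 -m pendant '[[[0,0,-0.6],0],[[0,0,-1.1],0],[[0,0,-1.1],0],[[0,0,-1.1],0],[[0,0,-1.1],0],[[0,0,-1.1],0],[[0,0,-1.1],0],[[0,0,-1.1],0],[[0,0,-1.1],0],[[0,0,-1.1],0],[[0,0,-1.1],0],[[0,0,-1.1],0],[[0,0,-1.1],0],[[0,0,-1.1],0],[[0,0,-0.8],0],[[0,0,-0.5],0],[[0,0,-0.2],0],[[0,0,0],0],[[0,0,0],0],[[0,0,0],0]]'
```

```text
time_s: 9.58
ee_pos: [0.5341, 0.2705, 0.0151]
eef_rot: [-3.141, -0.001, -0.069]
force: [0.5, 0.2, -5.7]
grip_width: 0.0302
grip_force: 45.0
```

```bash
python3 -m pendant '[[[0,0,-0.1],0],[[0,0,-0.1],0],[[0,0,0],0],[[0,0,0],0],[[0,0,0],0]]'
python3 -m pendant '[[[0,0,0],0],[[0,0,0],0],[[0,0,0],0],[[0,0,0],0],[[0,0,0],0],[[0,0,0],0]]' 0 3
```

```text
time_s: 10.0
ee_pos: [0.5338, 0.2704, 0.0125]
eef_rot: [-3.142, -0.0, -0.069]
force: [-0.4, 1.2, -5.4]
grip_width: 0.0298
grip_force: 45.0
time_s: 10.5
ee_pos: [0.5339, 0.2704, 0.0126]
eef_rot: [-3.141, -0.0, -0.069]
force: [-1.0, 0.1, -2.5]
grip_width: 0.0303
grip_force: 3.0
```

At 3 N the load on the wrist has roughly halved, so the bar is partly resting on the board. I'll open, then retreat.

```bash
python3 -m pendant '[[[0,0,0],0],[[0,0,0],0],[[0,0,0],0],[[0,0,0],0],[[0,0,0],0],[[0,0,0],0],[[0,0,0],0],[[0,0,0],0],[[0,0,0],0],[[0,0,0],0]]' 1
python3 -m pendant '[[[0,0,0.5],0],[[0,0,1],0],[[0,0,1.2],0],[[0,0,1.2],0],[[0,0,1.2],0],[[0,0,1.2],0],[[0,0,1.2],0],[[0,0,1.2],0],[[0,0,1.2],0],[[0,0,1.2],0],[[0,0,1.2],0],[[0,0,1.2],0],[[0,0,1.2],0],[[0,0,1.2],0],[[0,0,0],0],[[0,0,0],0],[[0,0,0],0],[[0,0,0],0]]'
python3 - <<'E'
from h import *
from station import ctrl
cv2.imwrite("pics/scene4.png",ctrl.camera("scene")["color"][:,:,::-1])
E
```

```text
time_s: 11.33
ee_pos: [0.5338, 0.2704, 0.0125]
eef_rot: [-3.142, -0.0, -0.069]
force: [-0.0, -0.1, -0.7]
grip_width: 0.0922
grip_force: 0.0
time_s: 12.83
ee_pos: [0.5335, 0.2703, 0.1706]
eef_rot: [3.141, 0.001, -0.069]
force: [-0.2, 0.3, -0.1]
grip_width: 0.0943
grip_force: 0.0
```

View pics/scene4.png

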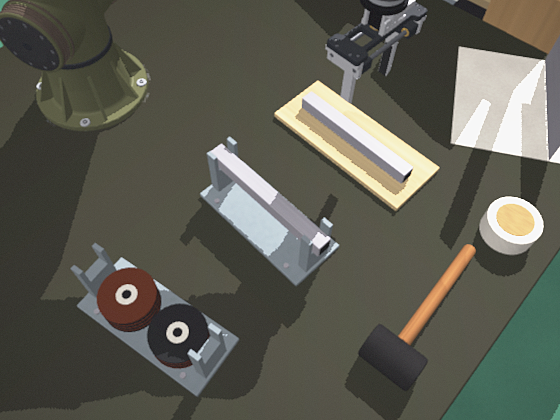

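The bar lies flat and centred along the board, from (308,100) to (408,175). The other bar hasn't moved and the gripper is clear.

```bash
python3 -c "
from station import ctrl
print(ctrl.hand_in())"
```

```text
the job is handed in; nothing more can be done
None
```

The bar from the stocked carrier was lifted level and now lies flat, lengthwise and centred on the plywood board; the other bar is still in its brackets, and the job was handed in after about 13 s of robot time (no verdict was returned).

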